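# Clamp the plaster model and step the sectioning slide to its next stop

## Task

The plaster model stands loose in the open vice of the sectioning slide: turn the vice's red crank clockwise, about two full turns, until the jaws grip the model firmly. Then pull the black locking knob up, slide the vice one hole to the right along the rail and let the pin drop fully home in that next hole. Finish while still holding the locking knob in the gripper with the pin fully down and the model still clamped in the vice; leave the other things on the bench alone.

Things in the scene. Friction and masses are not known exactly. Their poses are not given: they have to be found in the camera images.
- jig: The sectioning slide: a grey cast bed, 80 mm deep (x), 215 mm long (y), fixed to the worktop, with a steel index bar on top that has a row of 11 mm holes, 20 mm apart, and a white handpiece with a bur in a cradle behind it. Origin on the worktop below the middle of the vice as it stands at the start; its x axis points away from the operator across the bed, its y axis to the left along the rail, z up. It stays where it is during the job, but its place and yaw differ each time.
- carriage (a joint): slide of the vice carriage along the rail, m: 0 = pin in the hole where it starts, grows to the right (along the jig's -y); the next hole is at 0.020. Friction about 2 N. Locked while the pin is in a hole (about 1 mm of play). The carriage is an aluminium saddle 92 mm long whose top, the vice floor, is 58 mm above the worktop.
- vice_crank (a joint): angle of the vice crank, rad: grows clockwise as seen from the operator's side; starts between -1 and 1, handle straight up at 0. One turn advances the jaw 5 mm. The jaws close on the model near 12.8 rad (about two turns); 0.5 to 1.5 rad more clamps it firmly and the screw ends at 14.6. Takes about 4 N at the handle, 5 to 8 N when clamping; stays where it is left.
- handle (a point): centre of the red crank handle, a grip 17 mm thick and 42 mm long that lies level along the jig's x axis, in front of the vice, at 107 mm to the operator's side of the jig's origin. It turns freely on its own pin, so a hand or gripper that holds it needs no turning while it goes round. Nothing but the worktop lies under it.
- crank_axis (a point): the point on the crank's axis level with the middle of the handle, 69 mm above the worktop, in front of the vice. The handle's centre circles about it with a radius of 26 mm, in the upright plane across the jig's x axis. It moves with the carriage.
- vice_jaw: the moving front jaw of the vice, a steel bar 12 mm thick, 78 mm wide, 17 mm high; origin in the middle of its clamping face. It moves toward the fixed rear jaw (along the jig's +x) as the crank is turned clockwise.
- model: plaster model of a dental arch, beige, 57 mm (x) by 68 mm (y) by 28 mm high, about 0.14 kg, standing loose on the vice floor between the jaws; origin at the centre of its underside.
- lock_plunger (a joint): height of the locking pin above home, m: 0 = fully down in a hole, 0.012 = pulled up to its stop. A spring presses it down with 3 N at home and 6 N at the top. The pin's round tip reaches 8 mm into the hole, so it is clear of the bar above 0.008.
- lock_knob: black mushroom knob of the locking pin with a red dot on top, 28 mm in diameter and 22 mm high, on a narrow arm to the right of the vice, 92 mm to the right of the vice's middle. Origin on its axis at half height: 83 mm above the worktop when the pin is home. The knob moves straight up and down, and along the rail with the carriage; pulled up it also drags the carriage.
- bur_block: bystander: round blue bur block with burs, 54 mm in diameter, 62 mm high, origin under its centre
- waiting_model_a: bystander: white plaster model, 57 x 66 x 28 mm, origin under its centre
- waiting_model_b: bystander: beige plaster model, 57 x 66 x 28 mm, origin under its centre
- putty_tub: bystander: white putty tub with a blue lid, 71 mm in diameter, 61 mm high, behind the slide; origin under its centre
Mind the look-alikes: they are no part of the job. What is shaped like the model but yellow is not meant.

How it is judged:
By the outcome, as a careful person would: the job done as asked, in the order asked, and still so for the second after the job is handed in, while the arm keeps its last pose, push and grip.
It also fails if it takes over 64 s, if anything falls off the work surface, if the arm or the gripper's body presses on something with over 40 N, if the wrist force passes 120 N, or if a joint passes its speed limit or range.

## Robot

A 6-joint arm with a two-finger parallel gripper is mounted at the origin on a cart in front of the work surface, level with it; the furniture and walls round the work are solid. World frame = base frame: x ahead of the robot, y to its left, z up, the work surface at z = 0. Lengths are in mm, angles in rad, forces in N, time in s.
With the tool pointing down it reaches from about 425 to 950 mm from the base axis. Payload 3.5 kg.
Tool frame: the origin (TCP) lies at the very end of the fingers, on their centre line; the grasp point (between the pads) lies 19 mm behind it (arm.tcp_to_grasp is the distance from the TCP to the grasp point, in mm); z points along the fingers, y is the line along which they close (so a half turn about z gives the same grasp; the last joint's range is limited). The gripper opens to 85 mm and grips with 20 to 120 N. Pads are 22 mm wide; open, the fingers measure 114 mm over their backs; the gripper's body (76 mm by 85 mm) begins 54 mm behind the grasp point. The pads swing forward as they close: fully open they stand 13 mm farther back than shut.
Start: joints at [1.116, 0.286, 1.577, -0, 1.279, -0.15], TCP at [202.532, 643.884, 231.325] pointing down, gripper open.
Joint ranges: [-2.77, 2.77], [-0.9, 2.22], [0.21, 2.48], [-1.53, 4.67], [0.24, 2.81], [-2.84, 2.84]. Speed limits (rad/s): [2.79, 2.79, 3.14, 3.14, 3.14, 3.14].

## Interface

Orientations are given as a unit quaternion [w, x, y, z].
In Python, from plant import sensors, vision, workorder, arm gives the robot as it stands. The module is installed in compiled form; this text tells all that it offers.
- The arm moves only by the tool step_arm, never from a script. Its argument "series" is a list of rows, each an object of numbers: "x", "y", "z": the shift along the world's x, y, z in units of 30 mm (1.0 is 30 mm); "rx", "ry", "rz": the turn, a rotation vector about the world's x, y, z in units of 5 degrees (1.0 is 5 degrees); "hand": the gripper command: -1 is shut, 1 is fully open, values between are in proportion. A call has 1 to 8 rows; each row shifts and turns the commanded pose from where the row before left it; what a row does not reach is not made up. A row lasts 1/12 s, in which the tool goes at most 41.7 mm and 7.16 degrees, less where a joint would pass 70% of its speed; a pose out of reach is approached as far as the arm can. A call is refused whole if a number of a shift passes 1 or a number of a turn 1, either way. A call with a gripper value outside its range is refused whole. The fingers move at their own pace and stop on an object; "squeeze" is the grip in N (left out, the last holds). Time passes only in rows, so rows that do not move let the fingers close. It gives the time, the measured TCP pose, the force, the opening and the grip force at its end, in the units of the state.
- sensors.state(): the state, without advancing time (a new reading comes with each control period).
- vision.camera(name): name is "scene" or "top"; returns a dict with "frame" (420x560x3 uint8, blue, green, red), "camera_matrix" (3x3 intrinsics, pixels), "extrinsics" (4x4, takes a point from world to camera coordinates). Camera axes: x right, y up, looking along -z (the intrinsics and any distortion apply to the point x, -y, -z); pixel columns grow to the right and rows downward; lengths in mm; the calibration is good to about 2 mm. A picture is of the moment at which its call begins. There is no depth.
- workorder.sign_off(): hands the job in; it is judged then, once.
The state is a dict: "time": time; "qpos": joint angles; "dq": joint speeds; "joint_efforts": joint torques, N m; "tool_pos": TCP position; "tcp_rot": TCP orientation; "force": force on the tool from outside, world axes, zero at the start; "wrist_torque": the same for the moment, N m; "opening": finger opening in mm; "gripper_force": force on a finger pad.
Only numpy, scipy, OpenCV 4.12 (cv2) and the standard library are available. Lean on these libraries where they do the work, as an engineer would, in place of code of your own. Each camera call takes 0.05 s, during which the arm holds its last target. There are 200 camera calls.

## Working session

There is one attempt and no reset: what is moved stays moved. The work goes in short steps, Python scripts to look and compute and a tool call to move; the robot and the scene stay as the last step left them, time stands still between calls to the robot, and variables do not carry over. Pictures are saved under pics/ and viewed, at most 10 in all, crops included, and the job is handed in when it is done.

Besides the shell and the picture viewer there is one more tool, called after "Emit:" as name(argument=value, ...) on one line, values as JSON. step_arm: Moves the arm, as the interface text tells. Its arguments: {"type":"object","properties":{"series":{"type":"array"},"squeeze":{"type":"number"}},"required":["series"]}

```bash
mkdir -p pics; cat > h.py <<'E'
import numpy as np, cv2
from plant import sensors, vision, workorder, arm
def ray(c,u,v):
    K=c["camera_matrix"];E=np.array(c["extrinsics"]);R=E[:3,:3];t=E[:3,3]
    p=np.linalg.inv(K)@[u,v,1.]; d=R.T@np.array([p[0],-p[1],-p[2]]); return -R.T@t,d
def onz(c,u,v,z):
    o,d=ray(c,u,v); return o+d*(z-o[2])/d[2]
def proj(c,P):
    E=np.array(c["extrinsics"]);q=E[:3,:3]@np.array(P)+E[:3,3]; r=c["camera_matrix"]@np.array([q[0],-q[1],-q[2]]);return r[:2]/r[2]
E
python3 - <<'E'
from h import *
print(sensors.state())
for n in("scene","top"):
    c=vision.camera(n);print(n,{k:v for k,v in c.items() if k!="frame"});cv2.imwrite(f"pics/{n}0.png",c["frame"])
E
```

```text
{'time': 0.0, 'qpos': array([ 1.11606452e+00,  2.87190450e-01,  1.57818716e+00, -2.48865517e-06,
        1.27856492e+00, -1.49988199e-01]), 'dq': array([ 3.22639651e-04,  5.34267759e-04,  1.09608593e-03, -5.21451331e-05,
       -1.17569204e-03,  2.29249075e-03]), 'joint_efforts': array([-1.72023840e-03, -4.05992210e+01, -2.92616701e+01, -1.97307586e-04,
        5.87362825e-03,  1.48912153e-05]), 'tool_pos': array([202.20749314, 643.31643721, 229.92513685]), 'tcp_rot': array([-3.48728283e-04,  1.51782422e-01,  9.88413231e-01, -1.12199146e-03]), 'force': array([ 0.32609397,  0.34550582, -0.10289511]), 'wrist_torque': array([-0.04229389,  0.02455597, -0.05975994]), 'gripper_force': 0.0, 'opening': 85.25681002616452}
scene {'camera_matrix': array([[459.05749306,   0.        , 277.00679336],
       [  0.        , 459.05749306, 207.92078748],
       [  0.        ,   0.        ,   1.        ]]), 'extrinsics': array([[ 6.11223231e-01, -7.91433393e-01,  6.27266858e-03,
        -3.12948162e+02],
       [ 3.33604514e-01,  2.64813262e-01,  9.04755196e-01,
        -3.18533641e+02],
       [-7.17714560e-01, -5.50914804e-01,  4.25885770e-01,
        -1.00633259e+03],
       [ 0.00000000e+00,  0.00000000e+00,  0.00000000e+00,
         1.00000000e+00]])}
top {'camera_matrix': array([[482.50814557,   0.        , 268.28940801],
       [  0.        , 482.50814557, 220.67354659],
       [  0.        ,   0.        ,   1.        ]]), 'extrinsics': array([[ 1.05068131e-01, -9.94463545e-01,  1.71628894e-03,
         3.83962719e+00],
       [ 9.73422193e-01,  1.03197895e-01,  2.04449086e-01,
        -5.90888041e+02],
       [-2.03494280e-01, -1.98104097e-02,  9.78875695e-01,
        -1.47762051e+03],
       [ 0.00000000e+00,  0.00000000e+00,  0.00000000e+00,
         1.00000000e+00]])}
```

View pics/scene0.png

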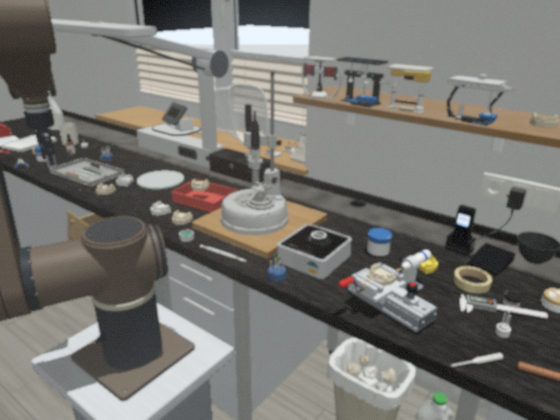

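View pics/top0.png

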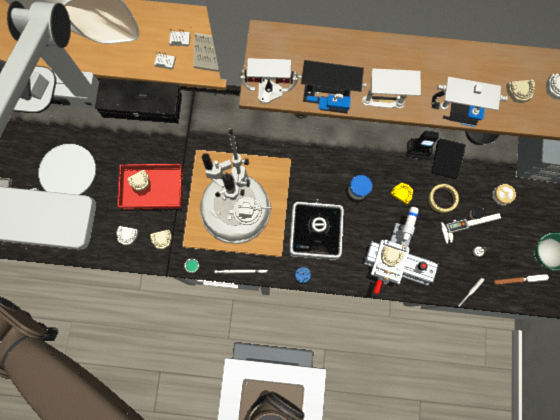

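The jig is at top px (395,260) and scene px (390,292). The red handle is at top (377,288) and scene (347,281), the knob with its red dot at top (428,267). The model in the vice is at top (391,257). The yellow one at top (402,192) is a decoy.

```bash
python3 - <<'E'
from h import *
cs={n:vision.camera(n) for n in("scene","top")}
box={"scene":(330,240,450,335),"top":(355,195,455,305)}
ims=[]
for n,c in cs.items():
    f=c["frame"];x0,y0,x1,y1=box[n]
    h=cv2.cvtColor(f,cv2.COLOR_BGR2HSV)
    m=(((h[...,0]<8)|(h[...,0]>172))&(h[...,1]>130)&(h[...,2]>50)).astype(np.uint8)
    mm=np.zeros_like(m);mm[y0:y1,x0:x1]=m[y0:y1,x0:x1]
    k,l,s,ct=cv2.connectedComponentsWithStats(mm)
    for i in range(1,k): print(n,s[i],ct[i],onz(c,*ct[i],95 if s[i][4]>25 else 94))
    ims.append(cv2.resize(f[y0:y1,x0:x1],(480,int(480*(y1-y0)/(x1-x0))),interpolation=cv2.INTER_CUBIC)[:520])
H=max(i.shape[0] for i in ims)
ims=[cv2.copyMakeBorder(i,0,H-i.shape[0],0,0,cv2.BORDER_CONSTANT) for i in ims]
o=np.hstack(ims);cv2.imwrite("pics/c1.png",cv2.resize(o,(800,int(800*H/960))))
E
```

```text
scene [338 276  16  12 112] [345.26785714 281.63392857] [ 401.16669685 -290.36040027   95.        ]
scene [410 283   5   4  17] [411.88235294 284.41176471] [ 490.12957209 -419.64072945   94.        ]
top [422 263   4   5  17] [423.58823529 265.11764706] [ 492.23049728 -422.13368435   94.        ]
top [373 280  10  14  91] [377.62637363 286.46153846] [ 412.45488185 -285.73821643   95.        ]
```

View pics/c1.png

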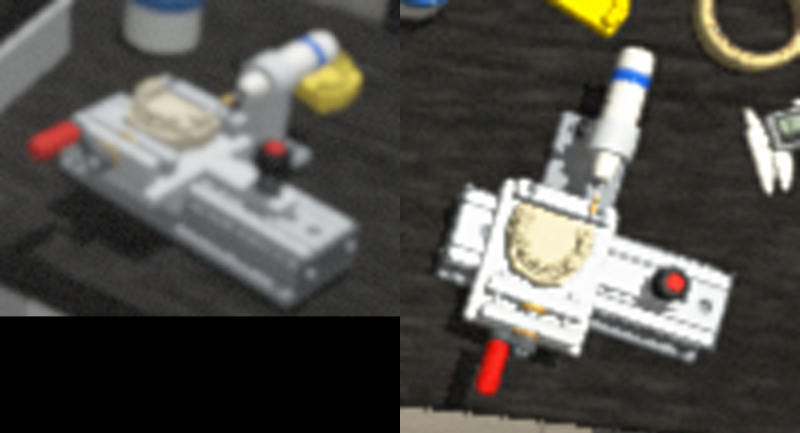

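```bash
cat > m.py <<'E'
from h import *
def red(c,box):
    f=c["frame"];x0,y0,x1,y1=box;h=cv2.cvtColor(f,cv2.COLOR_BGR2HSV)
    m=(((h[...,0]<8)|(h[...,0]>172))&(h[...,1]>130)&(h[...,2]>50)).astype(np.uint8)
    mm=np.zeros_like(m);mm[y0:y1,x0:x1]=m[y0:y1,x0:x1];v,u=np.nonzero(mm);return np.c_[u,v].astype(float)
def tri(r):
    A=np.zeros((3,3));b=np.zeros(3)
    for o,d in r:
        d=d/np.linalg.norm(d);P=np.eye(3)-np.outer(d,d);A+=P;b+=P@o
    p=np.linalg.solve(A,b);return p,[np.linalg.norm((np.eye(3)-np.outer(d,d)/(d@d))@(p-o)) for o,d in r]
if __name__=="__main__":
    s,t=vision.camera("scene"),vision.camera("top")
    a,b=red(s,(330,265,360,300)),red(t,(365,275,392,302))
    print("handle",tri([ray(s,*a.mean(0)),ray(t,*b.mean(0))]))
    a2,b2=red(s,(400,275,420,295)),red(t,(415,255,435,275))
    print("dot",tri([ray(s,*a2.mean(0)),ray(t,*b2.mean(0))]))
    w,V=np.linalg.eigh(np.cov(b.T));d=V[:,1]
    p=onz(t,*(b.mean(0)+d*8),90)-onz(t,*(b.mean(0)-d*8),90);print("x axis yaw from handle (deg, mod 180)",np.degrees(np.arctan2(p[1],p[0])),w)
    g=cv2.cvtColor(t["frame"],cv2.COLOR_BGR2GRAY)
    m=((g>110)).astype(np.uint8);m[:,:409]=0;m[:,440:]=0;m[:250]=0;m[290:]=0
    m=cv2.morphologyEx(m,cv2.MORPH_OPEN,np.ones((3,3)));k,l,st,ct=cv2.connectedComponentsWithStats(m)
    i=1+np.argmax(st[1:,4]);v,u=np.nonzero(l==i)
    top=np.array([(x,v[u==x].min()) for x in range(412,432) if (u==x).any()],float)
    q=np.array([onz(t,*z,45) for z in top]);f=np.polyfit(q[:,1],q[:,0],1);print("bed rear edge",st[i],"yaw",-np.degrees(np.arctan(f[0])),(np.round(q[[0,-1]],0)),np.std(q[:,0]-np.polyval(f,q[:,1])))
E
python3 m.py
```

```text
handle (array([ 412.4405917 , -286.12627202,   87.53992018]), [np.float64(1.3815468959761572), np.float64(1.381546895976194)])
dot (array([ 491.49274842, -420.87902575,   93.87902866]), [np.float64(1.4160860756882334), np.float64(1.4160860756883265)])
x axis yaw from handle (deg, mod 180) 166.7951554290022 [ 3.55979569 15.33408696]
bed rear edge [409 254  29  28 487] yaw -12.768323184952024 [[ 528. -399.   45.]
 [ 515. -460.   45.]] 0.848518253410974
```

```bash
python3 - <<'E'
from h import *
t,s=vision.camera("top"),vision.camera("scene")
for n,p in dict(disc_front=(235,245),box_front=(317,256),blue=(304,275),board_corner=(187,247),red=(128,205),edge=(377,300)).items(): print(n,onz(t,*p,0).round())
from m import tri
print(tri([ray(t,232,132),ray(s,272,75)]),tri([ray(t,210,160),ray(s,249,107)]))
E
```

```text
disc_front [507. 167.   0.]
box_front [ 499. -103.    0.]
blue [433. -67.   0.]
board_corner [484. 323.   0.]
red [604. 539.   0.]
edge [ 378. -307.    0.]
(array([701.02361026, 166.75457009, 490.70555034]), [np.float64(1.8461374518901215), np.float64(1.84613745189002)]) (array([658.87347821, 225.15903827, 392.39709536]), [np.float64(1.661789202979692), np.float64(1.661789202979725)])
```

Emit:
step_arm(series=[{"x": 0.24, "y": -0.89}, {"x": 0.24, "y": -0.89}, {"x": 0.24, "y": -0.89}, {"x": 0.24, "y": -0.89}, {"x": 0.24, "y": -0.89}, {"x": 0.24, "y": -0.89}, {"x": 0.24, "y": -0.89}, {"x": 0.24, "y": -0.89}])

```text
$.series[0]: bad value
```

Emit:
step_arm(series=[{"x": 0.71, "y": -0.96}, {"x": 0.71, "y": -0.96}, {"x": 0.71, "y": -0.96}, {"x": 0.71, "y": -0.96}, {"x": 0.71, "y": -0.96}, {"x": 0.71, "y": -0.96}, {"x": 0.71, "y": -0.96}, {"x": 0.71, "y": -0.96}])

```text
$.series[0]: bad value
```

Emit:
step_arm(series=[{"x": 0.17, "y": -0.96}, {"x": 0.17, "y": -0.96}, {"x": 0.17, "y": -0.96}, {"x": 0.17, "y": -0.96}, {"x": 0.17, "y": -0.96}, {"x": 0.17, "y": -0.96}, {"x": 0.17, "y": -0.96}, {"x": 0.17, "y": -0.96}])

```text
$.series[0]: bad value
```

Emit:
step_arm(series=[{"x": -0.12, "y": -0.92, "hand": 0.1}, {"x": -0.12, "y": -0.92}, {"x": -0.12, "y": -0.92, "rz": 0.9}, {"x": -0.12, "y": -0.92}, {"x": -0.12, "y": -0.92}, {"x": -0.12, "y": -0.92}, {"x": -0.12, "y": -0.92}, {}])

```text
$.series[0]: bad value
```

Emit:
step_arm(series=[{"x": 0.24, "y": -0.89, "z": 0, "rx": 0, "ry": 0, "rz": 0, "hand": 1}, {"x": 0.24, "y": -0.89, "z": 0, "rx": 0, "ry": 0, "rz": 0, "hand": 1}, {"x": 0.24, "y": -0.89, "z": 0, "rx": 0, "ry": 0, "rz": 0, "hand": 1}, {"x": 0.24, "y": -0.89, "z": 0, "rx": 0, "ry": 0, "rz": 0, "hand": 1}, {"x": 0.24, "y": -0.89, "z": 0, "rx": 0, "ry": 0, "rz": 0, "hand": 1}, {"x": 0.24, "y": -0.89, "z": 0, "rx": 0, "ry": 0, "rz": 0, "hand": 1}, {"x": 0.24, "y": -0.89, "z": 0, "rx": 0, "ry": 0, "rz": 0, "hand": 1}, {"x": 0.24, "y": -0.89, "z": 0, "rx": 0, "ry": 0, "rz": 0, "hand": 1}])

```text
time: 1.07
tool_pos: [260.3, 429.0, 231.5]
tcp_rot: [0.0, 0.152, 0.988, 0.0]
force: [0.6, -1.2, 0.5]
opening: 85.3
gripper_force: 0.0
```

Emit:
step_arm(series=[{"x": 0.71, "y": -0.96, "z": 0, "rx": 0, "ry": 0, "rz": 0, "hand": 1}, {"x": 0.71, "y": -0.96, "z": 0, "rx": 0, "ry": 0, "rz": 0, "hand": 1}, {"x": 0.71, "y": -0.96, "z": 0, "rx": 0, "ry": 0, "rz": 0, "hand": 1}, {"x": 0.71, "y": -0.96, "z": 0, "rx": 0, "ry": 0, "rz": 0, "hand": 1}, {"x": 0.71, "y": -0.96, "z": 0, "rx": 0, "ry": 0, "rz": 0, "hand": 1}, {"x": 0.71, "y": -0.96, "z": 0, "rx": 0, "ry": 0, "rz": 0, "hand": 1}, {"x": 0.71, "y": -0.96, "z": 0, "rx": 0, "ry": 0, "rz": 0, "hand": 1}, {"x": 0.71, "y": -0.96, "z": 0, "rx": 0, "ry": 0, "rz": 0, "hand": 1}])

```text
time: 1.73
tool_pos: [431.3, 198.3, 231.8]
tcp_rot: [0.001, 0.152, 0.988, 0.0]
force: [1.0, 0.6, 0.3]
opening: 85.4
gripper_force: 0.0
```

Emit:
step_arm(series=[{"x": 0.17, "y": -0.96, "z": 0, "rx": 0, "ry": 0, "rz": 0, "hand": 1}, {"x": 0.17, "y": -0.96, "z": 0, "rx": 0, "ry": 0, "rz": 0, "hand": 1}, {"x": 0.17, "y": -0.96, "z": 0, "rx": 0, "ry": 0, "rz": 0, "hand": 1}, {"x": 0.17, "y": -0.96, "z": 0, "rx": 0, "ry": 0, "rz": 0, "hand": 1}, {"x": 0.17, "y": -0.96, "z": 0, "rx": 0, "ry": 0, "rz": 0, "hand": 1}, {"x": 0.17, "y": -0.96, "z": 0, "rx": 0, "ry": 0, "rz": 0, "hand": 1}, {"x": 0.17, "y": -0.96, "z": 0, "rx": 0, "ry": 0, "rz": 0, "hand": 1}, {"x": 0.17, "y": -0.96, "z": 0, "rx": 0, "ry": 0, "rz": 0, "hand": 1}])

```text
time: 2.4
tool_pos: [471.4, -32.0, 231.7]
tcp_rot: [0.0, 0.152, 0.988, -0.0]
force: [0.3, 1.0, -0.7]
opening: 85.6
gripper_force: 0.0
```

Emit:
step_arm(series=[{"x": -0.2, "y": -0.95, "z": 0, "rx": 0, "ry": 0, "rz": 0, "hand": 0.1}, {"x": -0.2, "y": -0.95, "z": 0, "rx": 0, "ry": 0, "rz": 0.9, "hand": 0.1}, {"x": -0.2, "y": -0.95, "z": 0, "rx": 0, "ry": 0, "rz": 0, "hand": 0.1}, {"x": -0.2, "y": -0.95, "z": 0, "rx": 0, "ry": 0, "rz": 0, "hand": 0.1}, {"x": -0.2, "y": -0.95, "z": 0, "rx": 0, "ry": 0, "rz": 0, "hand": 0.1}, {"x": -0.2, "y": -0.95, "z": 0, "rx": 0, "ry": 0, "rz": 0, "hand": 0.1}, {"x": -0.2, "y": -0.95, "z": 0, "rx": 0, "ry": 0, "rz": 0, "hand": 0.1}, {"x": -0.2, "y": -0.95, "z": 0, "rx": 0, "ry": 0, "rz": 0, "hand": 0.1}])

```text
time: 3.07
tool_pos: [422.8, -259.9, 231.6]
tcp_rot: [0.0, 0.113, 0.994, -0.0]
force: [0.4, -0.2, 0.0]
opening: 46.8
gripper_force: 0.0
```

Emit:
step_arm(series=[{"x": -0.4, "y": -0.9, "z": 0, "rx": 0, "ry": 0, "rz": 0, "hand": 0.1}, {"x": 0, "y": 0, "z": -0.9, "rx": 0, "ry": 0, "rz": 0, "hand": 0.1}, {"x": 0, "y": 0, "z": -0.9, "rx": 0, "ry": 0, "rz": 0, "hand": 0.1}, {"x": 0, "y": 0, "z": -0.9, "rx": 0, "ry": 0, "rz": 0, "hand": 0.1}, {"x": 0, "y": 0, "z": -0.9, "rx": 0, "ry": 0, "rz": 0, "hand": 0.1}, {"x": 0, "y": 0, "z": -0.9, "rx": 0, "ry": 0, "rz": 0, "hand": 0.1}, {"x": 0, "y": 0, "z": -0.9, "rx": 0, "ry": 0, "rz": 0, "hand": 0.1}, {"x": 0, "y": 0, "z": 0, "rx": 0, "ry": 0, "rz": 0, "hand": 0.1}])

```text
time: 3.73
tool_pos: [408.1, -282.4, 63.9]
tcp_rot: [-0.004, 0.113, 0.994, 0.004]
force: [-1.1, -0.1, -1.1]
opening: 46.9
gripper_force: 0.0
```

Emit:
step_arm(squeeze=30, series=[{"x": 0, "y": 0, "z": 0, "rx": 0, "ry": 0, "rz": 0, "hand": -0.4}, {"x": 0, "y": 0, "z": 0, "rx": 0, "ry": 0, "rz": 0, "hand": -0.5}, {"x": 0, "y": 0, "z": 0, "rx": 0, "ry": 0, "rz": 0, "hand": -0.6}, {"x": 0, "y": 0, "z": 0, "rx": 0, "ry": 0, "rz": 0, "hand": -1}, {"x": 0, "y": 0, "z": 0, "rx": 0, "ry": 0, "rz": 0, "hand": -1}, {"x": 0, "y": 0, "z": 0, "rx": 0, "ry": 0, "rz": 0, "hand": -1}])

```text
time: 4.23
tool_pos: [412.3, -286.4, 71.3]
tcp_rot: [0.001, 0.113, 0.994, -0.001]
force: [0.5, 1.5, 5.9]
opening: 15.9
gripper_force: 29.6
```

```bash
python3 - <<'E'
from h import *
s=vision.camera("scene");t=vision.camera("top")
a=cv2.resize(s["frame"][225:330,310:450],(560,420),interpolation=cv2.INTER_CUBIC);b=cv2.resize(t["frame"][225:325,350:410],(240,420),interpolation=cv2.INTER_CUBIC)
cv2.imwrite("pics/g1.png",np.hstack([a,b]))
E
```

```text
(no output)
```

View pics/g1.png

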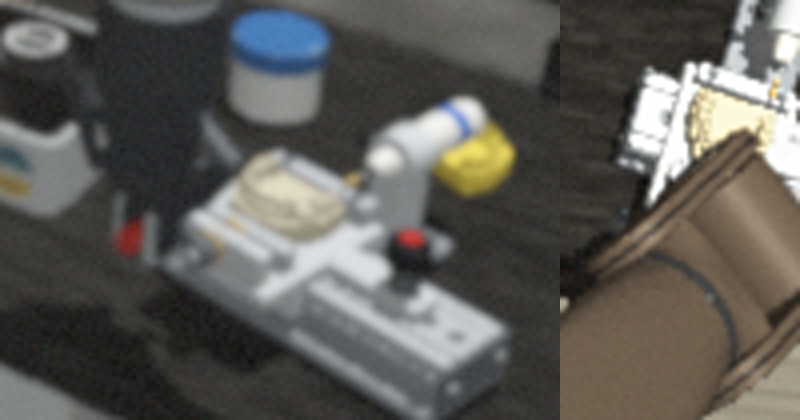

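```bash
python3 - <<'E'
import numpy as np
a=-0.82+np.radians(15)*np.arange(25)
dy=-np.diff(26*np.sin(a))/30;dz=np.diff(26*np.cos(a))/30
for i in range(24):print(i,np.round([.225*dy[i],.974*dy[i],dz[i]],2))
E
```

```text
0 [-0.04 -0.17  0.14]
1 [-0.05 -0.2   0.09]
2 [-0.05 -0.22  0.04]
3 [-0.05 -0.22 -0.02]
4 [-0.05 -0.21 -0.08]
5 [-0.04 -0.18 -0.13]
6 [-0.03 -0.14 -0.17]
7 [-0.02 -0.09 -0.21]
8 [-0.01 -0.04 -0.22]
9 [ 0.    0.02 -0.23]
10 [ 0.02  0.08 -0.21]
11 [ 0.03  0.13 -0.18]
12 [ 0.04  0.17 -0.14]
13 [ 0.05  0.2  -0.09]
14 [ 0.05  0.22 -0.04]
15 [0.05 0.22 0.02]
16 [0.05 0.21 0.08]
17 [0.04 0.18 0.13]
18 [0.03 0.14 0.17]
19 [0.02 0.09 0.21]
20 [0.01 0.04 0.22]
21 [-0.   -0.02  0.23]
22 [-0.02 -0.08  0.21]
23 [-0.03 -0.13  0.18]
```

Emit:
step_arm(series=[{"x": -0.04, "y": -0.17, "z": 0.14, "rx": 0, "ry": 0, "rz": 0, "hand": -1}, {"x": -0.05, "y": -0.2, "z": 0.09, "rx": 0, "ry": 0, "rz": 0, "hand": -1}, {"x": -0.05, "y": -0.22, "z": 0.04, "rx": 0, "ry": 0, "rz": 0, "hand": -1}, {"x": -0.05, "y": -0.22, "z": -0.02, "rx": 0, "ry": 0, "rz": 0, "hand": -1}, {"x": -0.05, "y": -0.21, "z": -0.08, "rx": 0, "ry": 0, "rz": 0, "hand": -1}, {"x": -0.04, "y": -0.18, "z": -0.13, "rx": 0, "ry": 0, "rz": 0, "hand": -1}, {"x": -0.03, "y": -0.14, "z": -0.17, "rx": 0, "ry": 0, "rz": 0, "hand": -1}, {"x": -0.02, "y": -0.09, "z": -0.21, "rx": 0, "ry": 0, "rz": 0, "hand": -1}])

```text
time: 5.0
tool_pos: [402.1, -331.0, 61.3]
tcp_rot: [0.001, 0.113, 0.994, -0.002]
force: [0.1, 0.4, 4.1]
opening: 16.2
gripper_force: 29.8
```

Emit:
step_arm(series=[{"x": -0.01, "y": -0.04, "z": -0.22, "rx": 0, "ry": 0, "rz": 0, "hand": -1}, {"x": 0, "y": 0.02, "z": -0.23, "rx": 0, "ry": 0, "rz": 0, "hand": -1}, {"x": 0.02, "y": 0.08, "z": -0.21, "rx": 0, "ry": 0, "rz": 0, "hand": -1}, {"x": 0.03, "y": 0.13, "z": -0.18, "rx": 0, "ry": 0, "rz": 0, "hand": -1}, {"x": 0.04, "y": 0.17, "z": -0.14, "rx": 0, "ry": 0, "rz": 0, "hand": -1}, {"x": 0.05, "y": 0.2, "z": -0.09, "rx": 0, "ry": 0, "rz": 0, "hand": -1}, {"x": 0.05, "y": 0.22, "z": -0.04, "rx": 0, "ry": 0, "rz": 0, "hand": -1}, {"x": 0.05, "y": 0.22, "z": 0.02, "rx": 0, "ry": 0, "rz": 0, "hand": -1}])

```text
time: 5.67
tool_pos: [409.4, -300.9, 29.3]
tcp_rot: [0.001, 0.112, 0.994, -0.003]
force: [-6.6, -5.4, 14.5]
opening: 15.8
gripper_force: 31.0
```

Emit:
step_arm(series=[{"x": 0.05, "y": 0.21, "z": 0.08, "rx": 0, "ry": 0, "rz": 0, "hand": -1}, {"x": 0.04, "y": 0.18, "z": 0.13, "rx": 0, "ry": 0, "rz": 0, "hand": -1}, {"x": 0.03, "y": 0.14, "z": 0.17, "rx": 0, "ry": 0, "rz": 0, "hand": -1}, {"x": 0.02, "y": 0.09, "z": 0.21, "rx": 0, "ry": 0, "rz": 0, "hand": -1}, {"x": 0.01, "y": 0.04, "z": 0.22, "rx": 0, "ry": 0, "rz": 0, "hand": -1}, {"x": 0, "y": -0.02, "z": 0.23, "rx": 0, "ry": 0, "rz": 0, "hand": -1}, {"x": -0.02, "y": -0.08, "z": 0.21, "rx": 0, "ry": 0, "rz": 0, "hand": -1}, {"x": -0.03, "y": -0.13, "z": 0.18, "rx": 0, "ry": 0, "rz": 0, "hand": -1}])

```text
time: 6.33
tool_pos: [412.7, -284.3, 68.3]
tcp_rot: [0.002, 0.113, 0.994, 0.001]
force: [8.4, 1.0, -4.7]
opening: 16.2
gripper_force: 29.4
```

Emit:
step_arm(series=[{"x": -0.04, "y": -0.17, "z": 0.14, "rx": 0, "ry": 0, "rz": 0, "hand": -1}, {"x": -0.05, "y": -0.2, "z": 0.09, "rx": 0, "ry": 0, "rz": 0, "hand": -1}, {"x": -0.05, "y": -0.22, "z": 0.04, "rx": 0, "ry": 0, "rz": 0, "hand": -1}, {"x": -0.05, "y": -0.22, "z": -0.02, "rx": 0, "ry": 0, "rz": 0, "hand": -1}, {"x": -0.05, "y": -0.21, "z": -0.08, "rx": 0, "ry": 0, "rz": 0, "hand": -1}, {"x": -0.04, "y": -0.18, "z": -0.13, "rx": 0, "ry": 0, "rz": 0, "hand": -1}, {"x": -0.03, "y": -0.14, "z": -0.17, "rx": 0, "ry": 0, "rz": 0, "hand": -1}, {"x": -0.02, "y": -0.09, "z": -0.21, "rx": 0, "ry": 0, "rz": 0, "hand": -1}])

```text
time: 7.0
tool_pos: [402.3, -329.9, 60.0]
tcp_rot: [0.001, 0.113, 0.994, -0.002]
force: [2.4, -0.1, 4.8]
opening: 15.7
gripper_force: 30.5
```

Emit:
step_arm(series=[{"x": -0.01, "y": -0.04, "z": -0.22, "rx": 0, "ry": 0, "rz": 0, "hand": -1}, {"x": 0, "y": 0.02, "z": -0.23, "rx": 0, "ry": 0, "rz": 0, "hand": -1}, {"x": 0.02, "y": 0.08, "z": -0.21, "rx": 0, "ry": 0, "rz": 0, "hand": -1}, {"x": 0.03, "y": 0.13, "z": -0.18, "rx": 0, "ry": 0, "rz": 0, "hand": -1}, {"x": 0.04, "y": 0.17, "z": -0.14, "rx": 0, "ry": 0, "rz": 0, "hand": -1}, {"x": 0.05, "y": 0.2, "z": -0.09, "rx": 0, "ry": 0, "rz": 0, "hand": -1}, {"x": 0.05, "y": 0.22, "z": -0.04, "rx": 0, "ry": 0, "rz": 0, "hand": -1}, {"x": 0.05, "y": 0.22, "z": 0.02, "rx": 0, "ry": 0, "rz": 0, "hand": -1}])

```text
time: 7.67
tool_pos: [409.3, -300.9, 29.1]
tcp_rot: [0.001, 0.112, 0.994, -0.003]
force: [-4.7, -5.7, 15.0]
opening: 16.0
gripper_force: 31.8
```

Emit:
step_arm(series=[{"x": 0.05, "y": 0.21, "z": 0.08, "rx": 0, "ry": 0, "rz": 0, "hand": -1}, {"x": 0.04, "y": 0.18, "z": 0.13, "rx": 0, "ry": 0, "rz": 0, "hand": -1}, {"x": 0.03, "y": 0.14, "z": 0.17, "rx": 0, "ry": 0, "rz": 0, "hand": -1}, {"x": 0.02, "y": 0.09, "z": 0.21, "rx": 0, "ry": 0, "rz": 0, "hand": -1}, {"x": 0.01, "y": 0.04, "z": 0.22, "rx": 0, "ry": 0, "rz": 0, "hand": -1}, {"x": 0, "y": -0.02, "z": 0.23, "rx": 0, "ry": 0, "rz": 0, "hand": -1}, {"x": -0.02, "y": -0.08, "z": 0.21, "rx": 0, "ry": 0, "rz": 0, "hand": -1}, {"x": -0.03, "y": -0.13, "z": 0.18, "rx": 0, "ry": 0, "rz": 0, "hand": -1}])

```text
time: 8.33
tool_pos: [412.6, -284.3, 68.0]
tcp_rot: [0.002, 0.113, 0.994, 0.001]
force: [8.7, 0.4, -5.4]
opening: 16.0
gripper_force: 29.8
```

Emit:
step_arm(series=[{"x": -0.04, "y": -0.17, "z": 0.14, "rx": 0, "ry": 0, "rz": 0, "hand": -1}, {"x": -0.05, "y": -0.2, "z": 0.09, "rx": 0, "ry": 0, "rz": 0, "hand": -1}, {"x": -0.05, "y": -0.22, "z": 0.04, "rx": 0, "ry": 0, "rz": 0, "hand": -1}, {"x": -0.05, "y": -0.22, "z": -0.02, "rx": 0, "ry": 0, "rz": 0, "hand": -1}, {"x": -0.05, "y": -0.21, "z": -0.08, "rx": 0, "ry": 0, "rz": 0, "hand": -1}, {"x": -0.04, "y": -0.18, "z": -0.13, "rx": 0, "ry": 0, "rz": 0, "hand": -1}, {"x": -0.03, "y": -0.14, "z": -0.17, "rx": 0, "ry": 0, "rz": 0, "hand": -1}, {"x": -0.02, "y": -0.09, "z": -0.21, "rx": 0, "ry": 0, "rz": 0, "hand": -1}])

```text
time: 9.0
tool_pos: [402.2, -329.9, 60.1]
tcp_rot: [0.001, 0.113, 0.994, -0.002]
force: [3.4, -0.4, 6.4]
opening: 16.0
gripper_force: 31.0
```

Emit:
step_arm(series=[{"x": 0, "y": 0, "z": 0, "rx": 0, "ry": 0, "rz": 0, "hand": -1}, {"x": 0, "y": 0, "z": 0, "rx": 0, "ry": 0, "rz": 0, "hand": -1}, {"x": 0, "y": 0, "z": 0, "rx": 0, "ry": 0, "rz": 0, "hand": -1}])

```text
time: 9.25
tool_pos: [402.2, -329.3, 58.9]
tcp_rot: [0.001, 0.113, 0.994, -0.002]
force: [4.3, -5.1, 0.1]
opening: 16.0
gripper_force: 30.4
```

Emit:
step_arm(series=[{"x": 0, "y": 0, "z": 0, "rx": 0, "ry": 0, "rz": 0, "hand": 0}, {"x": 0, "y": 0, "z": 0, "rx": 0, "ry": 0, "rz": 0, "hand": 0}, {"x": 0, "y": 0, "z": 0, "rx": 0, "ry": 0, "rz": 0, "hand": 0}, {"x": 0, "y": 0, "z": 0.6, "rx": 0, "ry": 0, "rz": 0, "hand": 0}, {"x": 0, "y": 0, "z": 0.9, "rx": 0, "ry": 0, "rz": 0, "hand": 0}, {"x": 0, "y": 0, "z": 0.9, "rx": 0, "ry": 0, "rz": 0, "hand": 0}, {"x": 0, "y": 0, "z": 0.9, "rx": 0, "ry": 0, "rz": 0, "hand": 0}, {"x": 0, "y": 0, "z": 0.9, "rx": 0, "ry": 0, "rz": 0, "hand": 0}])

```text
time: 9.92
tool_pos: [400.5, -327.2, 185.0]
tcp_rot: [-0.002, 0.113, 0.994, 0.001]
force: [1.0, -1.2, -0.9]
opening: 43.2
gripper_force: 0.0
```

```bash
python3 - <<'E'
from h import *
from m import red,tri
s=vision.camera("scene");t=vision.camera("top")
a=red(s,(330,265,375,305));print("handle scene px",a.mean(0),len(a))
for x in (1.0,1.27,1.4):
    p=np.array([408,-307.2,69])+26*np.array([-.225*np.sin(x),-.974*np.sin(x),np.cos(x)]);print(x,proj(s,p))
a2,b2=red(s,(400,275,420,295)),red(t,(415,255,435,275));print(len(b2))
print("dot scene onz94",onz(s,*a2.mean(0),94))
print(sensors.state()["tool_pos"])
a=cv2.resize(s["frame"][225:330,310:450],(800,600),interpolation=cv2.INTER_CUBIC)
cv2.imwrite("pics/g2.png",a)
E
```

```text
handle scene px [358.98230088 295.52212389] 113
1.0 [359.49525105 291.25333356]
1.27 [360.22485007 294.06226949]
1.4 [360.36308365 295.36838868]
0
dot scene onz94 [ 491.15978451 -417.84233892   94.        ]
[ 402.86407683 -329.94786026  189.75227722]
```

View pics/g2.png

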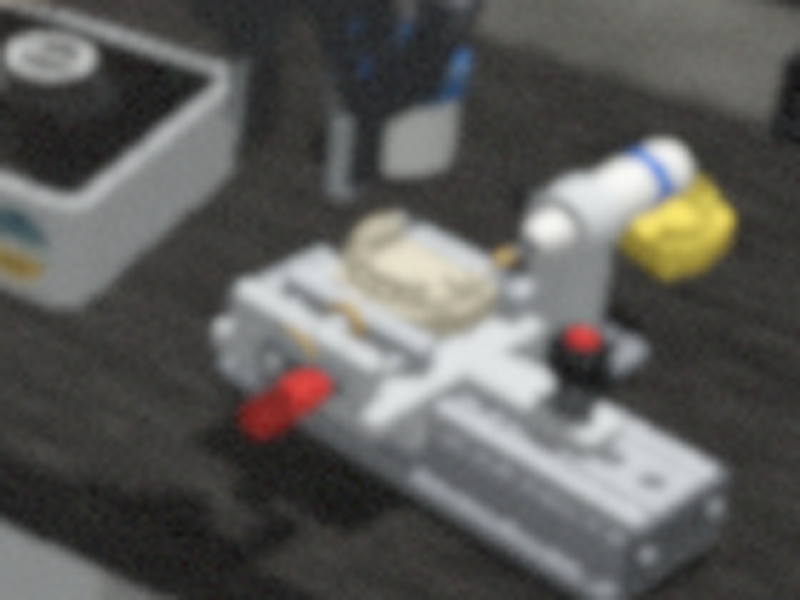

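Emit:
step_arm(series=[{"x": 0.73, "y": -0.75, "z": 0, "rx": 0, "ry": 0, "rz": 0, "hand": 0.1}, {"x": 0.73, "y": -0.75, "z": 0, "rx": 0, "ry": 0, "rz": 0, "hand": 0.1}, {"x": 0.73, "y": -0.75, "z": 0, "rx": 0, "ry": 0, "rz": 0, "hand": 0.1}, {"x": 0.73, "y": -0.75, "z": -0.3, "rx": 0, "ry": 0, "rz": 0, "hand": 0.1}, {"x": 0, "y": 0, "z": -0.9, "rx": 0, "ry": 0, "rz": 0, "hand": 0.1}, {"x": 0, "y": 0, "z": -0.9, "rx": 0, "ry": 0, "rz": 0, "hand": 0.1}, {"x": 0, "y": 0, "z": 0, "rx": 0, "ry": 0, "rz": 0, "hand": 0.1}, {"x": 0, "y": 0, "z": 0, "rx": 0, "ry": 0, "rz": 0, "hand": 0.1}])

```text
time: 10.68
tool_pos: [487.2, -416.2, 118.2]
tcp_rot: [-0.003, 0.113, 0.994, 0.003]
force: [-0.0, 0.5, 0.2]
opening: 47.1
gripper_force: 0.0
```

```bash
python3 - <<'E'
from h import *
s=vision.camera("scene");t=vision.camera("top");print(sensors.state()["tool_pos"])
a=cv2.resize(s["frame"][235:325,350:440],(560,560),interpolation=cv2.INTER_CUBIC);b=cv2.resize(t["frame"][225:295,395:425],(240,560),interpolation=cv2.INTER_CUBIC)
cv2.imwrite("pics/g3.png",np.hstack([a,b]))
E
```

```text
[ 489.09522183 -418.37494763  122.79077106]
```

View pics/g3.png

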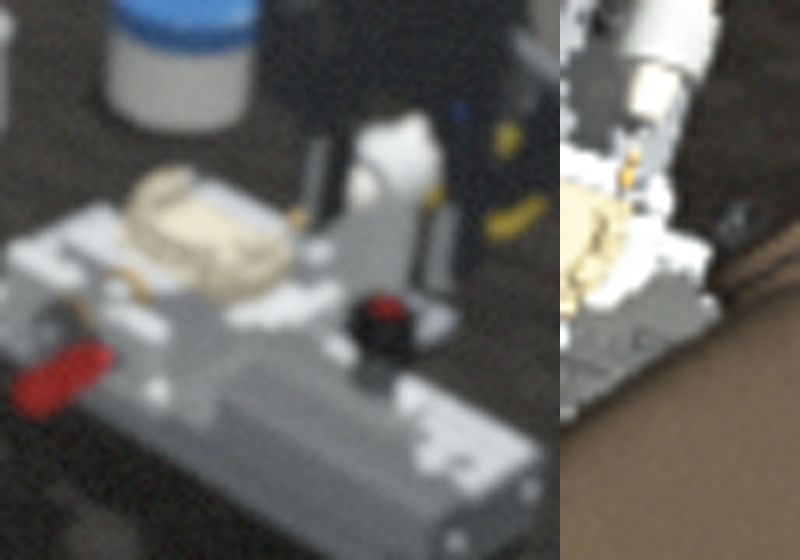

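Emit:
step_arm(squeeze=50, series=[{"x": 0, "y": 0, "z": -0.7, "rx": 0, "ry": 0, "rz": 0, "hand": 0.1}, {"x": 0, "y": 0, "z": -0.7, "rx": 0, "ry": 0, "rz": 0, "hand": 0.1}, {"x": 0, "y": 0, "z": -0.6, "rx": 0, "ry": 0, "rz": 0, "hand": 0.1}, {"x": 0, "y": 0, "z": 0, "rx": 0, "ry": 0, "rz": 0, "hand": 0.1}, {"x": 0, "y": 0, "z": 0, "rx": 0, "ry": 0, "rz": 0, "hand": 0.1}, {"x": 0, "y": 0, "z": 0, "rx": 0, "ry": 0, "rz": 0, "hand": -0.2}, {"x": 0, "y": 0, "z": 0, "rx": 0, "ry": 0, "rz": 0, "hand": -0.3}, {"x": 0, "y": 0, "z": 0, "rx": 0, "ry": 0, "rz": 0, "hand": -1}])

```text
time: 11.45
tool_pos: [490.2, -419.4, 65.2]
tcp_rot: [0.001, 0.113, 0.994, -0.001]
force: [0.3, 1.6, 5.0]
opening: 26.0
gripper_force: 48.7
```

Emit:
step_arm(series=[{"x": 0, "y": 0, "z": 0, "rx": 0, "ry": 0, "rz": 0, "hand": -1}, {"x": 0, "y": 0, "z": 0, "rx": 0, "ry": 0, "rz": 0, "hand": -1}, {"x": 0, "y": 0, "z": 0, "rx": 0, "ry": 0, "rz": 0, "hand": -1}, {"x": 0, "y": 0, "z": 0, "rx": 0, "ry": 0, "rz": 0, "hand": -1}])

```text
time: 11.78
tool_pos: [490.2, -419.4, 65.1]
tcp_rot: [0.001, 0.113, 0.994, -0.001]
force: [-0.7, 2.1, 6.6]
opening: 26.1
gripper_force: 48.8
```

Emit:
step_arm(series=[{"x": 0, "y": 0, "z": 0.12, "rx": 0, "ry": 0, "rz": 0, "hand": -1}, {"x": 0, "y": 0, "z": 0.12, "rx": 0, "ry": 0, "rz": 0, "hand": -1}, {"x": 0, "y": 0, "z": 0.12, "rx": 0, "ry": 0, "rz": 0, "hand": -1}, {"x": 0, "y": 0, "z": 0, "rx": 0, "ry": 0, "rz": 0, "hand": -1}, {"x": 0, "y": 0, "z": 0, "rx": 0, "ry": 0, "rz": 0, "hand": -1}, {"x": 0, "y": 0, "z": 0, "rx": 0, "ry": 0, "rz": 0, "hand": -1}])

```text
time: 12.28
tool_pos: [490.0, -419.2, 72.7]
tcp_rot: [0.002, 0.113, 0.994, -0.001]
force: [4.8, -3.0, -6.1]
opening: 25.9
gripper_force: 49.5
```

Emit:
step_arm(series=[{"x": 0, "y": 0, "z": 0.09, "rx": 0, "ry": 0, "rz": 0, "hand": -1}, {"x": 0, "y": 0, "z": 0, "rx": 0, "ry": 0, "rz": 0, "hand": -1}, {"x": 0, "y": 0, "z": 0, "rx": 0, "ry": 0, "rz": 0, "hand": -1}, {"x": 0, "y": 0, "z": 0, "rx": 0, "ry": 0, "rz": 0, "hand": -1}])

```text
time: 12.62
tool_pos: [490.0, -419.0, 75.2]
tcp_rot: [0.002, 0.113, 0.994, -0.001]
force: [6.3, -3.0, -7.3]
opening: 25.9
gripper_force: 49.5
```

```bash
python3 - <<'E'
from h import *
s=vision.camera("scene");st=sensors.state();print(st["tool_pos"],st["force"])
cv2.imwrite("pics/g4.png",cv2.resize(s["frame"][235:325,350:440],(600,600),interpolation=cv2.INTER_CUBIC))
E
```

```text
[ 490.01418714 -418.98864494   75.16262668] [ 6.41245344 -3.77445392 -5.72881586]
```

View pics/g4.png

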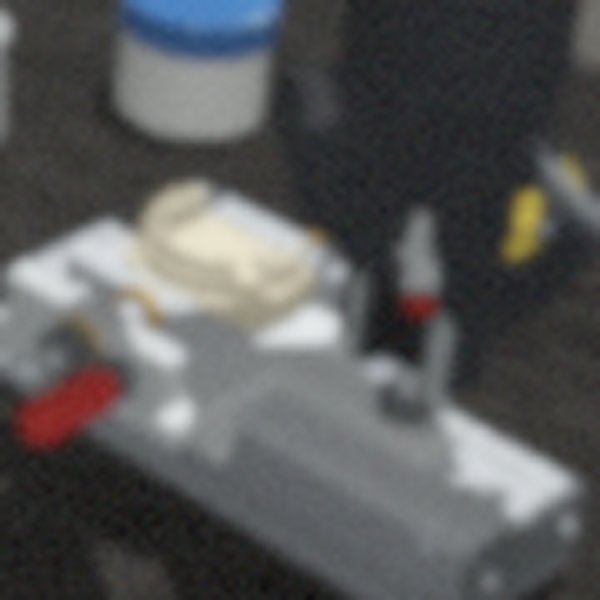

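Emit:
step_arm(series=[{"x": -0.04, "y": -0.16, "z": 0, "rx": 0, "ry": 0, "rz": 0, "hand": -1}, {"x": -0.04, "y": -0.16, "z": 0, "rx": 0, "ry": 0, "rz": 0, "hand": -1}, {"x": -0.04, "y": -0.16, "z": 0, "rx": 0, "ry": 0, "rz": 0, "hand": -1}, {"x": -0.04, "y": -0.16, "z": 0, "rx": 0, "ry": 0, "rz": 0, "hand": -1}, {"x": 0, "y": 0, "z": 0, "rx": 0, "ry": 0, "rz": 0, "hand": -1}, {"x": 0, "y": 0, "z": 0, "rx": 0, "ry": 0, "rz": 0, "hand": -1}, {"x": 0, "y": 0, "z": 0, "rx": 0, "ry": 0, "rz": 0, "hand": -1}])

```text
time: 13.25
tool_pos: [485.6, -437.8, 75.0]
tcp_rot: [0.002, 0.113, 0.994, -0.0]
force: [7.5, -1.8, -6.5]
opening: 26.3
gripper_force: 49.7
```

Emit:
step_arm(series=[{"x": 0, "y": -0.02, "z": 0, "rx": 0, "ry": 0, "rz": 0, "hand": -1}, {"x": 0, "y": 0, "z": -0.09, "rx": 0, "ry": 0, "rz": 0, "hand": -1}, {"x": 0, "y": 0, "z": -0.09, "rx": 0, "ry": 0, "rz": 0, "hand": -1}, {"x": 0, "y": 0, "z": -0.09, "rx": 0, "ry": 0, "rz": 0, "hand": -1}, {"x": 0, "y": 0, "z": -0.09, "rx": 0, "ry": 0, "rz": 0, "hand": -1}, {"x": 0, "y": 0, "z": -0.09, "rx": 0, "ry": 0, "rz": 0, "hand": -1}, {"x": 0, "y": 0, "z": 0, "rx": 0, "ry": 0, "rz": 0, "hand": -1}, {"x": 0, "y": 0, "z": 0, "rx": 0, "ry": 0, "rz": 0, "hand": -1}])

```text
time: 13.92
tool_pos: [485.5, -439.3, 65.1]
tcp_rot: [0.001, 0.113, 0.994, -0.001]
force: [1.1, 0.9, 7.1]
opening: 25.6
gripper_force: 50.8
```

```bash
python3 - <<'E'
from h import *
from m import red
s=vision.camera("scene");st=sensors.state();print(st["tool_pos"],st["force"])
a=red(s,(330,265,385,310));print("handle px",a.mean(0),"expected",proj(s,np.array([408,-307.2,69])+26*np.array([-.225*.97,-.974*.97,.23])+[-4.5,-19.5,0]))
cv2.imwrite("pics/g5.png",cv2.resize(s["frame"][240:330,345:435],(600,600),interpolation=cv2.INTER_CUBIC))
E
```

```text
[ 485.53713645 -439.29043787   65.2115172 ] [0.93350194 0.80826103 6.01294911]
handle px [365.75238095 300.2952381 ] expected [366.83941943 298.74931716]
```

View pics/g5.png

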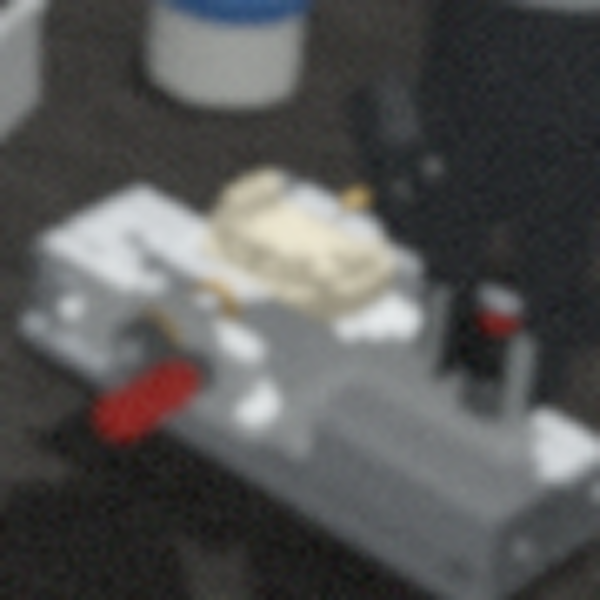

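The carriage has moved one hole to the right: the handle is at scene px (366,300), close to where I expected it. The knob is held and down at (490,330) in the crop, and the model still sits against the jaw.

```bash
python3 -c "
from plant import workorder
print(workorder.sign_off())"
```

```text
the job is handed in; nothing more can be done
None
```

The job is handed in, though no verdict came back: crank turned to about 13.8 rad so the jaws should be gripping the model firmly (judged from the angle, not measured), the vice moved one hole to the right, and the pin fully down by the height and force readings with the knob still held in the gripper.

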